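# Face up a row of pastry dishes with a straightedge

### The job

Take the wooden straightedge out of its tray and use it to push the four pastry dishes until all of them sit squarely against the lip along the far side of the steel deck, in one straight row. Touch the dishes with nothing but the straightedge and do not tip them; then stand the straightedge upright on the floor of its tray again and let go of it, leaving the basket, jar and mug where they are.

Things in the scene. Friction and masses are not known exactly. Their poses are not given: they have to be found in the camera images.
- deck: Fixed stainless display deck, a slab 210 mm (its x) by 370 mm (its y), its top 12 mm above the counter. Origin: centre of its underside on the counter. Its +x side, away from the robot, carries the lip along the whole edge. It stands turned by up to 0.2 rad.
- lip (a point): Middle of the inner (row-side) face of the lip, at the height of the deck's top. The lip is an aluminium strip along the deck's y, 16 mm high above the deck's top and 8 mm thick. Axes as the deck's: x points through the lip away from the dishes, y along it.
- dish_croissant: Loose white ceramic dish with a croissant fixed in it; 90 mm long (its x), 62 mm wide (its y), straight walls 30 mm high, the pastry at most 46 mm above its underside, about 0.22 kg. Origin: centre of its underside, so its end faces lie 45 mm along its +x and -x. The four dishes, alike in outside size, stand side by side along the deck, about 84 mm apart, each 15 to 55 mm short of the lip and a little askew.
- dish_scone: Loose white ceramic dish with a block-shaped golden scone fixed in it; 90 mm long (its x), 62 mm wide (its y), straight walls 30 mm high, the pastry at most 46 mm above its underside, about 0.22 kg. Origin: centre of its underside, so its end faces lie 45 mm along its +x and -x. The four dishes, alike in outside size, stand side by side along the deck, about 84 mm apart, each 15 to 55 mm short of the lip and a little askew.
- dish_cookie: Loose white ceramic dish with two piles of round biscuits fixed in it; 90 mm long (its x), 62 mm wide (its y), straight walls 30 mm high, the pastry at most 46 mm above its underside, about 0.22 kg. Origin: centre of its underside, so its end faces lie 45 mm along its +x and -x. The four dishes, alike in outside size, stand side by side along the deck, about 84 mm apart, each 15 to 55 mm short of the lip and a little askew.
- dish_muffin: Loose white ceramic dish with a muffin and a small pile of biscuits fixed in it; 90 mm long (its x), 62 mm wide (its y), straight walls 30 mm high, the pastry at most 46 mm above its underside, about 0.22 kg. Origin: centre of its underside, so its end faces lie 45 mm along its +x and -x. The four dishes, alike in outside size, stand side by side along the deck, about 84 mm apart, each 15 to 55 mm short of the lip and a little askew.
- bar: Loose beech straightedge, symmetric: a straight bar 310 mm long (its x), 24 mm thick (its y), 28 mm high (z from 0 to 28 mm), with an upright handle block in the middle of its top, 90 mm long (x), 22 mm thick (y), from 28 to 100 mm height. Origin: centre of its underside. About 0.2 kg. It starts standing in the tray.
- tray: Fixed shallow grey plastic tray where the straightedge belongs, 346 mm (its x) by 62 mm (its y) by 14 mm high, walls and floor 5 mm; inside 336 by 52 mm. Origin: centre of its underside on the counter. It lies to the left or the right of the deck, its length pointing roughly away from the robot.
- basket: Bystander: loose wooden basket with a loaf, 170 by 110 mm, 67 mm high; on the other side of the deck from the tray. Origin: centre of its underside.
- jar: Bystander: amber glass jar with steel lid, 84 mm across, 130 mm high, off the far corner of the deck on the left. Origin: centre of its underside.
- mug: Bystander: white mug, 80 mm across, 90 mm high, off the far corner of the deck on the right. Origin: centre of its underside.
Not all that is in view belongs to the job. Leave any black or green look-alike of the dish_muffin alone.

How it is judged:
On the way, in this order (a step that is already met when the one before it is completed fails the run):
1. the straightedge is lifted clear of its tray (height (world z) of bar above 0.03 m), for 0.1 s.
2. all four dishes sit squarely against the lip (x of dish_croissant in the frame of lip between -0.051 and -0.038 m and z of each of dish_croissant, dish_scone, dish_cookie, dish_muffin in the frame of lip below 0.006 m and y of dish_croissant in the frame of lip between -0.165 and 0.165 m and angle between the x axis of each of dish_croissant, dish_scone, dish_cookie, dish_muffin and the x axis of deck, either way round below 0.06 rad and angle between each of dish_croissant, dish_scone, dish_cookie, dish_muffin's own z axis and vertical below 0.06 rad and x of dish_scone in the frame of lip between -0.051 and -0.038 m and y of dish_scone in the frame of lip between -0.165 and 0.165 m and x of dish_cookie in the frame of lip between -0.051 and -0.038 m and y of dish_cookie in the frame of lip between -0.165 and 0.165 m and x of dish_muffin in the frame of lip between -0.051 and -0.038 m and y of dish_muffin in the frame of lip between -0.165 and 0.165 m), for 0.2 s.
At the end, for the whole second after the job is handed in: All four dishes stand flat on the deck with the far end within 6 mm of the lip and square to it within 0.06 rad (3.4 degrees); the straightedge stands upright (within 0.08 rad) on the floor of its tray, its origin within 20 mm of the tray's centre along and across; all at rest (all of step 2 and x of bar in the frame of tray between -0.02 and 0.02 m and y of bar in the frame of tray between -0.02 and 0.02 m and z of bar in the frame of tray below 0.01 m and angle between bar's own z axis and vertical below 0.08 rad and linear speed of each of dish_croissant, dish_scone, dish_cookie, dish_muffin, bar below 0.02 m/s); the robot touches nothing.
It fails at once if the gripper or the arm touches a dish (contact force between any of the fingers, the arm and dish_croissant above 1 N or contact force between any of the fingers, the arm and dish_scone above 1 N or contact force between any of the fingers, the arm and dish_cookie above 1 N or contact force between any of the fingers, the arm and dish_muffin above 1 N).
It fails at once if a dish is tipped by more than about 14 degrees (angle between any of dish_croissant, dish_scone, dish_cookie, dish_muffin's own z axis and vertical above 0.25 rad).
It fails at once if the basket, the jar or the mug is shifted by more than 20 mm (distance of any of basket, jar, mug from where it was at the start of the episode above 0.02 m).
It also fails if it takes over 64 s, if anything falls off the work surface, if the arm or the gripper's body presses on something with over 40 N, if the wrist force passes 120 N, or if a joint passes its speed limit or range.

### The arm

A 6-joint arm with a two-finger parallel gripper is mounted at the origin on the work surface. World frame = base frame: x ahead of the robot, y to its left, z up, the work surface at z = 0. Lengths are in m, angles in rad, forces in N, time in s.
With the tool pointing down it reaches from about 0.375 to 0.975 m from the base axis. Payload 3.8 kg.
Tool frame: the origin (TCP) lies at the very end of the fingers, on their centre line; the grasp point (between the pads) lies 19 mm behind it; z points along the fingers, y is the direction in which the jaws open and shut (so a half turn about z gives the same grasp; the last joint's range is limited). The gripper opens to 85 mm and grips with 20 to 120 N. Pads are 22 mm wide; open, the fingers measure 114 mm over their backs; the gripper's body (76 mm by 85 mm) begins 54 mm behind the grasp point. The pads swing forward as they close: fully open they stand 13 mm farther back than shut.
Start: joints at [-1.151, 0.264, 1.604, -0, 1.274, -0.037], TCP at [0.298, -0.606, 0.231] pointing down, gripper open.
Joint ranges: [-2.63, 2.63], [-0.94, 2.18], [0.31, 2.57], [-1.31, 4.45], [0, 2.66], [-2.55, 2.55]. Speed limits (rad/s): [2.57, 2.57, 3.14, 3.14, 3.14, 3.14].

### API

Orientations are given as a rotation vector (axis times angle).
In Python, from workcell import status, read_camera, camera_info, order gives the robot as it stands.
- The arm moves only by the tool move_arm, never from a script. Its argument "deltas" is a list of rows, each a list of 3 entries, a list of its own where there are three numbers: the turn, a rotation vector about the world's x, y, z as a fraction of full scale, then the shift along the world's x, y, z as a fraction of full scale, then the closure, from -1 (fully open) to 1 (shut), so that 0 is half open. A call has 1 to 20 rows; each row is the pose to reach, as a shift and turn from the pose commanded when the call began; what a row does not reach only later rows make up. Full scale, the value 1, is 0.1 m for a shift and pi/2 rad for a turn. A row lasts 1/8 s, in which the tool goes at most 62.5 mm and 10.7 degrees, less where a joint would pass 70% of its speed; a pose out of reach is approached as far as the arm can. A call with a number of a shift or a turn outside -1 to 1 is refused whole. A call with a gripper value outside its range is refused whole. The fingers move at their own pace and stop on an object; "grip_force" is the grip in N (left out, the last holds). Time passes only in rows, so rows that repeat a pose let the fingers close. It gives the time, the measured TCP pose, the force and the opening at its end, in the units of the state.
- status.read_state(): the state, without advancing time (a new reading comes with each control period).
- read_camera(name): name is "scene" or "top"; returns (picture, depth): 480x640x3 uint8, red, green, blue; 480x640 float32, m along the optical axis (not along the pixel's ray), 0 where there is no reading.
- camera_info(name): a dict with "K" (3x3 intrinsics, pixels), "R" (3x3) and "t" (3): a world point X has camera coordinates R X + t. Camera axes: x right, y down, z forward; pixel columns grow to the right and rows downward; lengths in m; the calibration is good to about 2 mm. A picture is of the moment at which its call begins. camera_info takes no time and is no camera call.
- order.finish_job(): hands the job in, once; it reports no verdict.
The state is a dict: "time": time; "q": joint angles; "joint_vel": joint speeds; "joint_torque": joint torques, N m; "tool_pos": TCP position; "tcp_rot": TCP orientation; "wrist_force": force on the tool from outside, world axes, zero at the start; "torque": the same for the moment, N m; "width": opening from 0.0 (shut) to 1.0 (fully open).
Only numpy, scipy, OpenCV 4.12 (cv2) and the standard library are available. Lean on these libraries where they do the work, as an engineer would, in place of code of your own. Each camera call takes 0.05 s, during which the arm holds its last target. There are 200 camera calls.

## Working session

There is one attempt and no reset: what is moved stays moved. The work goes in short steps, Python scripts to look and compute and a tool call to move; the robot and the scene stay as the last step left them, time stands still between calls to the robot, and variables do not carry over. Pictures are saved under pics/ and viewed, about 8 in all and at most 12, crops included, and the job is handed in when it is done.

Besides the shell and the picture viewer there is one more tool, called in YAML: its name, and indented under it one key for each argument. move_arm: Moves the arm, as the interface text tells. Its arguments: {"type":"object","properties":{"deltas":{"type":"array","items":{"type":"array"}},"grip_force":{"type":"number"}},"required":["deltas"]}

```bash
mkdir -p pics
python3 - <<'E'
from workcell import status, read_camera, camera_info
import cv2,numpy as np
for n in("scene","top"):
    p,d=read_camera(n); np.savez(f"{n}0.npz",p=p,d=d); cv2.imwrite(f"pics/{n}0.png",p[:,:,::-1])
    c=camera_info(n); print(n,c["K"],c["R"],c["t"])
s=status.read_state(); print({k:np.round(v,3) for k,v in s.items()})
E
```

```text
scene [[527.7137688    0.         320.28769551]
 [  0.         527.7137688  242.00892542]
 [  0.           0.           1.        ]] [[ 0.59638085  0.80269679 -0.00278422]
 [ 0.67111427 -0.50051572 -0.5468909 ]
 [-0.44038111  0.32428673 -0.83719926]] [-0.31874864 -0.33945491  1.25884834]
top [[495.91261729   0.         312.1767599 ]
 [  0.         495.91261729 237.55026149]
 [  0.           0.           1.        ]] [[ 0.02216986 -0.99949898  0.02258957]
 [-0.98829571 -0.0253213  -0.15043408]
 [ 0.15093071 -0.01899007 -0.98836193]] [-0.01423494  0.56009739  1.04184084]
{'time': np.float64(0.1), 'q': array([-1.151,  0.265,  1.605,  0.   ,  1.274, -0.037]), 'joint_vel': array([ 0.003, -0.001, -0.002, -0.001, -0.001,  0.001]), 'joint_torque': array([ 1.0000e-03, -5.1670e+01, -3.6859e+01, -0.0000e+00,  6.0000e-03,
        0.0000e+00]), 'tool_pos': array([ 0.297, -0.605,  0.23 ]), 'tcp_rot': array([-3.058e+00, -7.110e-01,  1.000e-03]), 'wrist_force': array([ 0.129,  0.315, -0.61 ]), 'torque': array([-0.065, -0.014,  0.005]), 'width': np.float64(1.001)}
```

View pics/top0.png

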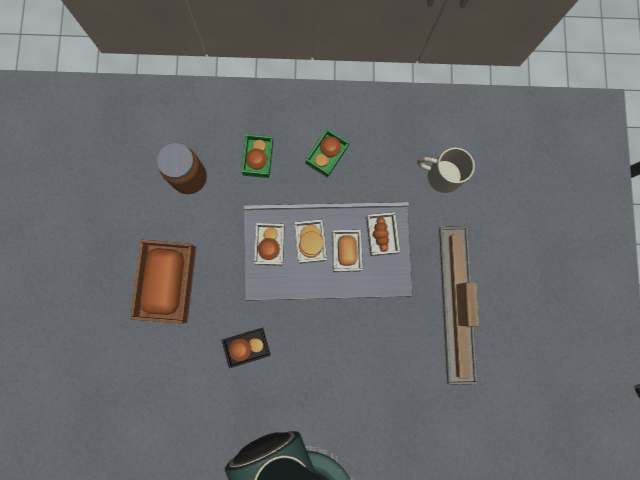

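View pics/scene0.png

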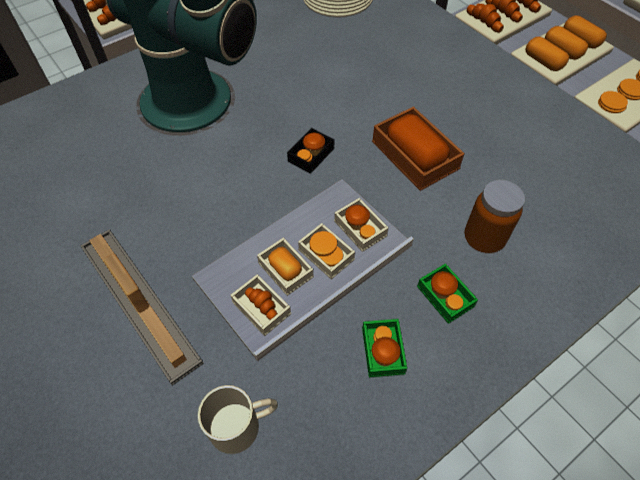

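Top view shows the muffin (268,245), cookie (311,242), scone (347,251) and croissant (382,234) dishes in white. The lip runs along the deck's far edge at row ~206. The bar stands in its tray at right (460,305). The green dishes (257,157) and (328,153) and the black one (246,348) are look-alikes, so I leave them. Next I measure from the point cloud.

```bash
cat > h.py <<'E'
import numpy as np,cv2
from workcell import read_camera,camera_info,status
def cloud(n,d):
    c=camera_info(n);K,R,t=map(np.array,(c["K"],c["R"],c["t"]))
    v,u=np.mgrid[:480,:640]; r=np.stack([(u-K[0,2])/K[0,0],(v-K[1,2])/K[1,1],np.ones_like(u)],-1)
    return (r*d[...,None]-t)@R
def rect(P,minlen=0):
    (c,s,a)=cv2.minAreaRect((P[:,:2]*1000).astype(np.float32))
    if s[0]<s[1]: s=s[::-1]; a+=90
    a=(a+90)%180-90
    return np.round(c,1),np.round(s,1),round(np.radians(a),3)
def dishes(n,p,d,lo=.037,hi=.047):
    X=cloud(n,d); hsv=cv2.cvtColor(p,cv2.COLOR_RGB2HSV)
    m=((X[...,2]>lo)&(X[...,2]<hi)&(hsv[...,1]<70)&(hsv[...,2]>120)&(X[...,0]>.35)&(X[...,0]<.8)&(abs(X[...,1])<.25)&(d>0)).astype(np.uint8)
    k,l,st,_=cv2.connectedComponentsWithStats(cv2.dilate(m,np.ones((3,3))))
    return [rect(X[(l==i)&(m>0)])+(int((m[l==i]).sum()),) for i in range(1,k) if st[i,4]>60]
E
python3 - <<'E'
from h import *
for n in("top","scene"):
    z=np.load(n+"0.npz");p,d=z["p"],z["d"];X=cloud(n,d);Z=X[...,2]
    print(n,"counter z",np.median(Z[380:440,300:400]) if n=="top" else np.median(Z[400:,300:400]))
    for r in dishes(n,p,d):print(" dish",r)
    hsv=cv2.cvtColor(p,cv2.COLOR_RGB2HSV)
    reg=(X[...,0]>.2)&(X[...,0]<.8)&(X[...,1]<-.2)&(X[...,1]>-.45)
    wood=reg&(hsv[...,0]<22)&(hsv[...,1]>70)&(d>0)
    print(" wood z hist",np.histogram(Z[wood],np.arange(0,.125,.01))[0])
    for nm,lo,hi in(("bar",.028,.045),("handle",.09,.115)):
        m=wood&(Z>lo)&(Z<hi); print(nm,m.sum(),rect(X[m]) if m.sum()>10 else "",np.median(Z[m]))
    tr=reg&(hsv[...,1]<60)&(Z>.008)&(Z<.02)&(X[...,1]<-.26)
    print("tray",tr.sum(),rect(X[tr]))
    dk=(abs(X[...,1])<.27)&(X[...,0]>.3)&(X[...,0]<.75)&(hsv[...,1]<60)
    for nm,lo,hi in(("deck",.008,.018),("lip",.022,.034)):
        m=(dk&(Z>lo)&(Z<hi)).astype(np.uint8)
        k,l,st,_=cv2.connectedComponentsWithStats(m); i=1+st[1:,4].argmax(); print(nm,st[i,4],rect(X[l==i]),np.median(Z[l==i]))
E
```

```text
top counter z 0.0009182401747650864
 dish (array([ 574.7, -157.5]), array([90.2, 63.3]), np.float64(0.114), 300)
 dish (array([553.9,   3.1]), array([90.1, 62.1]), np.float64(0.129), 268)
 dish (array([545.2,  93.2]), array([90. , 61.9]), np.float64(-0.004), 277)
 dish (array([535.1, -78.1]), array([89.1, 62.2]), np.float64(0.044), 315)
 wood z hist [  46  185  209 1120   65   50   71   58   72   63  455    7]
bar 1207 (array([ 423.7, -327.2]), array([309. ,  24.4]), np.float64(0.036)) 0.0338465978485481
handle 525 (array([ 422.9, -326.9]), array([89.3, 21.5]), np.float64(0.047)) 0.10505495683425042
tray 1250 (array([ 504.8, -350.2]), array([503.9, 184. ]), np.float64(0.023))
deck 9843 (array([532.8, -36.6]), array([370.3, 203.5]), np.float64(-1.524)) 0.013095009065465792
lip 642 (array([636.6, -31.4]), array([368.1,   9.6]), np.float64(-1.524)) 0.02856915753332777
scene counter z 0.000578406100796978
 dish (array([544.2,  90.7]), array([90.1, 63.3]), np.float64(-0.008), 285)
 dish (array([552.6,   0.7]), array([90.6, 63.1]), np.float64(0.142), 307)
 dish (array([533.6, -80.8]), array([91.1, 62.9]), np.float64(0.046), 334)
 dish (array([ 573., -160.]), array([91.6, 62.2]), np.float64(0.109), 384)
 wood z hist [  74   88   92 1284   67   96  100   90  131   55  618    0]
bar 1344 (array([ 513.6, -333.3]), array([491.5,  97.7]), np.float64(0.168)) 0.03352079346093718
handle 673 (array([ 567.1, -328.7]), array([376.8,  63.7]), np.float64(0.139)) 0.10504751651413621
tray 1404 (array([ 504.4, -325.8]), array([509.1,  78.9]), np.float64(0.08))
deck 10167 (array([534.7, -38.8]), array([371.4, 211.1]), np.float64(-1.521)) 0.012202371614094735
lip 968 (array([636., -34.]), array([369.6,  10.2]), np.float64(-1.524)) 0.027557450037284582
```

Run:
```python
from h import *
for n in("top","scene"):
    z=np.load(n+"0.npz");p,d=z["p"],z["d"];X=cloud(n,d);Z=X[...,2]
    hsv=cv2.cvtColor(p,cv2.COLOR_RGB2HSV)
    reg=(X[...,0]>.22)&(X[...,0]<.63)&(X[...,1]<-.27)&(X[...,1]>-.39)&(d>0)
    def big(m):
        k,l,st,_=cv2.connectedComponentsWithStats(cv2.dilate(m.astype(np.uint8),np.ones((3,3)))); i=1+st[1:,4].argmax(); return X[(l==i)&m]
    w=reg&(hsv[...,0]<22)&(hsv[...,1]>70)
    print(n,"bar",rect(big(w&(Z>.028)&(Z<.045))),"handle",rect(big(w&(Z>.09))))
    print("tray",rect(big(reg&(hsv[...,1]<60)&(Z>.0105)&(Z<.0175))))
```

```text
top bar (array([ 423.7, -327.2]), array([309. ,  24.4]), np.float64(0.036)) handle (array([ 422.9, -326.9]), array([89.3, 21.5]), np.float64(0.047))
tray (array([ 425.3, -327.9]), array([345.3,  63.5]), np.float64(0.035))
scene bar (array([ 421.9, -331.2]), array([312.4,  24. ]), np.float64(0.036)) handle (array([ 423.1, -331. ]), array([90.4, 21.8]), np.float64(0.039))
tray (array([ 424.8, -330.8]), array([347.9,  62. ]), np.float64(0.036))
```

move_arm:
  deltas:
    - [[0,0,-0.133],[0.5,0.5,0],-1]
    - [[0,0,-0.266],[1,1,0],-1]
    - [[0,0,-0.266],[1,1,0],-1]
    - [[0,0,-0.266],[1,1,0],-1]

```text
time: 0.6
tool_pos: [0.3986, -0.5045, 0.2308]
tcp_rot: [-3.14, -0.066, 0.001]
wrist_force: [-0.1, 0.3, -0.2]
width: 1.001
```

move_arm:
  deltas:
    - [[0,0,0],[0.12,0.5,0],-1]
    - [[0,0,0],[0.24,1,0],-1]
    - [[0,0,0],[0.24,1,0],-1]

```text
time: 0.98
tool_pos: [0.4213, -0.4039, 0.231]
tcp_rot: [-3.14, -0.066, 0.001]
wrist_force: [0.0, 0.4, -0.3]
width: 0.998
```

move_arm:
  deltas:
    - [[0,0,-0.003],[0,0.5,0],-1]
    - [[0,0,-0.003],[0.01,0.76,0],-1]
    - [[0,0,-0.003],[0.01,0.76,0],-1]
    - [[0,0,-0.003],[0.01,0.76,-0.3],-1]
    - [[0,0,-0.003],[0.01,0.76,-0.6],-1]
    - [[0,0,-0.003],[0.01,0.76,-0.9],-1]
    - [[0,0,-0.003],[0.01,0.76,-0.9],-1]
    - [[0,0,-0.003],[0.01,0.76,-0.9],-1]

```text
time: 1.98
tool_pos: [0.4232, -0.3312, 0.1423]
tcp_rot: [3.14, 0.053, 0.001]
wrist_force: [1.1, -0.9, -0.4]
width: 0.999
```

move_arm:
  deltas:
    - [[0,0,0],[0,0.01,-0.3],-1]
    - [[0,0,0],[0,0.01,-0.55],-1]
    - [[0,0,0],[0,0.01,-0.79],-1]
    - [[0,0,0],[0,0.01,-0.79],-1]
    - [[0,0,0],[0,0.01,-0.79],0.2]
    - [[0,0,0],[0,0.01,-0.79],1]
    - [[0,0,0],[0,0.01,-0.79],1]
    - [[0,0,0],[0,0.01,-0.79],1]
    - [[0,0,0],[0,0.01,-0.79],1]
    - [[0,0,0],[0,0.01,-0.79],1]
    - [[0,0,0],[0,0.01,-0.79],1]
    - [[0,0,0],[0,0.01,-0.79],1]
  grip_force: 80

```text
time: 3.48
tool_pos: [0.4234, -0.3292, 0.0633]
tcp_rot: [3.14, 0.054, 0.002]
wrist_force: [-0.1, 0.4, 6.1]
width: 0.25
```

move_arm:
  deltas:
    - [[0,0,0],[0,0,0.2],1]
    - [[0,0,0],[0,0,0.5],1]
    - [[0,0,0],[0,0,0.8],1]
    - [[0,0,0],[0,0,1],1]
    - [[0,0,0],[0,0,1],1]

```text
time: 4.1
tool_pos: [0.4235, -0.3295, 0.1635]
tcp_rot: [3.139, 0.054, 0.003]
wrist_force: [0.1, 0.8, -1.8]
width: 0.248
```

Run:
```python
from h import *
p,d=read_camera("scene"); cv2.imwrite("pics/lift.png",p[150:450,50:450,::-1].repeat(2,0).repeat(2,1))
```

```text
(no output)
```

View pics/lift.png

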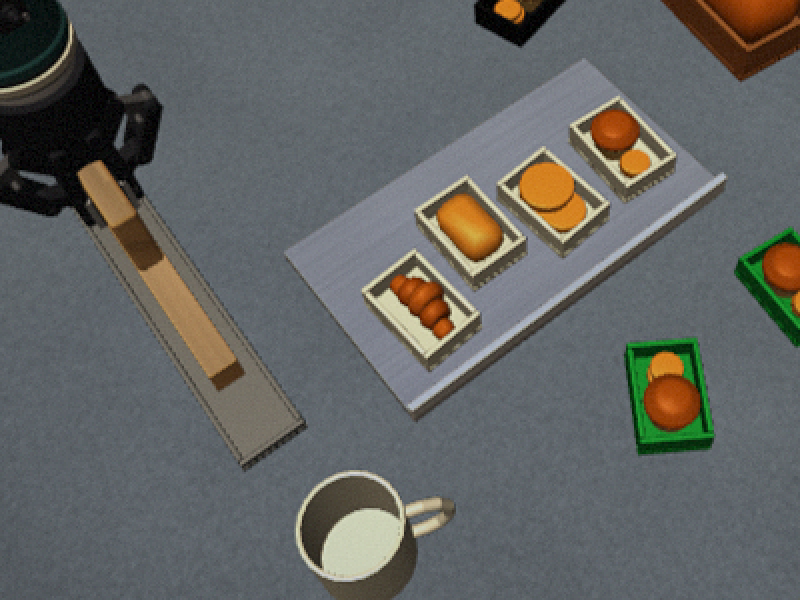

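The bar is held level in crop (160,270) and the tray is clear below it. I carry it over the deck and turn it 90°.

move_arm:
  deltas:
    - [[0,0,0.1],[0,0.2,0],1]
    - [[0,0,0.2],[0,0.4,0],1]
    - [[0,0,0.3],[0,0.6,0],1]
    - [[0,0,0.4],[0,0.8,0],1]
    - [[0,0,0.5],[0,1,0],1]
    - [[0,0,0.5],[0,1,0],1]

```text
time: 4.9
tool_pos: [0.4213, -0.2271, 0.1601]
tcp_rot: [-2.878, -1.252, 0.003]
wrist_force: [-0.5, 0.1, -1.7]
width: 0.251
```

move_arm:
  deltas:
    - [[0,0,0.1],[0,0.2,0],1]
    - [[0,0,0.2],[0,0.4,0],1]
    - [[0,0,0.3],[0.1,0.6,0],1]
    - [[0,0,0.4],[0.2,0.8,0],1]
    - [[0,0,0.507],[0.3,1,0],1]
    - [[0,0,0.507],[0.3,1,0],1]

```text
time: 5.65
tool_pos: [0.4527, -0.1283, 0.1612]
tcp_rot: [-2.171, -2.269, 0.001]
wrist_force: [0.1, -0.5, -1.4]
width: 0.248
```

move_arm:
  deltas:
    - [[0,0,0],[0.05,0.3,0],1]
    - [[0,0,0],[0.05,0.6,0],1]
    - [[0,0,0],[0.05,0.91,0],1]
    - [[0,0,0],[0.05,0.91,0],1]
    - [[0,0,0],[0.05,0.91,0],1]

```text
time: 6.28
tool_pos: [0.4575, -0.0388, 0.1619]
tcp_rot: [2.173, 2.269, -0.002]
wrist_force: [-0.4, -0.5, -2.0]
width: 0.245
```

```bash
cat > look.py <<'E'
from h import *
import sys
for n in("top","scene"):
    p,d=read_camera(n);X=cloud(n,d);Z=X[...,2];np.savez(f"{n}_{sys.argv[1]}.npz",p=p,d=d)
    for r in dishes(n,p,d):print(n,"dish",r)
    hsv=cv2.cvtColor(p,cv2.COLOR_RGB2HSV)
    lo,hi=float(sys.argv[2]),float(sys.argv[3])
    m=(hsv[...,0]<22)&(hsv[...,1]>50)&(hsv[...,1]<150)&(Z>lo)&(Z<hi)&(X[...,0]>.4)&(X[...,0]<.6)&(abs(X[...,1]+.04)<.25)
    if m.sum()>20: print(n,"bar",m.sum(),rect(X[m]),np.median(Z[m]))
    cv2.imwrite(f"pics/{n}_{sys.argv[1]}.png",cv2.resize(p[170:330,200:460,::-1] if n=="top" else p[150:400,170:450,::-1],None,fx=2.5,fy=2.3))
E
python3 look.py a .12 .145
```

```text
top dish (array([ 594.8, -155. ]), array([62.7, 50.9]), np.float64(-1.467), 155)
top dish (array([576.8,   6.3]), array([61. , 43.2]), np.float64(-1.453), 93)
top dish (array([545.7,  93.1]), array([89.9, 61.7]), np.float64(-0.015), 284)
top bar 574 (array([458.3, -39.7]), array([307.1,  24.1]), np.float64(-1.527)) 0.1326284329038289
scene dish (array([543.8,  90.1]), array([91.3, 63.7]), np.float64(-0.031), 287)
scene dish (array([5.529e+02, 5.000e-01]), array([89.9, 64. ]), np.float64(0.117), 307)
scene dish (array([534. , -81.1]), array([90. , 62.3]), np.float64(0.049), 335)
scene dish (array([ 572.9, -159.8]), array([91.2, 62.7]), np.float64(0.112), 389)
scene bar 1392 (array([457.7, -42.7]), array([310.3,  26.7]), np.float64(-1.532)) 0.1319264588017593
```

move_arm:
  deltas:
    - [[0,0,0.003],[0,0.02,-0.3],1]
    - [[0,0,0.003],[0,0.02,-0.6],1]
    - [[0,0,0.003],[0,0.02,-0.8],1]
    - [[0,0,0.003],[0,0.02,-0.87],1]
    - [[0,0,0.003],[0,0.02,-0.87],1]
    - [[0,0,0.003],[0,0.02,-0.87],1]

```text
time: 7.12
tool_pos: [0.4587, -0.0362, 0.0763]
tcp_rot: [2.165, 2.275, 0.002]
wrist_force: [-0.3, -0.0, -1.3]
width: 0.247
```

move_arm:
  deltas:
    - [[0,0,0],[0,0,-0.03],1]
    - [[0,0,0],[0.05,0.002,-0.03],1]
    - [[0,0,0],[0.1,0.005,-0.03],1]
    - [[0,0,0],[0.14,0.007,-0.03],1]
    - [[0,0,0],[0.18,0.009,-0.03],1]
    - [[0,0,0],[0.22,0.01,-0.03],1]
    - [[0,0,0],[0.26,0.012,-0.03],1]
    - [[0,0,0],[0.3,0.014,-0.03],1]
    - [[0,0,0],[0.34,0.016,-0.03],1]
    - [[0,0,0],[0.38,0.018,-0.03],1]
    - [[0,0,0],[0.42,0.02,-0.03],1]
    - [[0,0,0],[0.46,0.022,-0.03],1]
    - [[0,0,0],[0.5,0.024,-0.03],1]
    - [[0,0,0],[0.53,0.025,-0.03],1]
    - [[0,0,0],[0.56,0.026,-0.03],1]
    - [[0,0,0],[0.59,0.028,-0.03],1]
    - [[0,0,0],[0.61,0.029,-0.03],1]
    - [[0,0,0],[0.62,0.029,-0.03],1]
    - [[0,0,0],[0.62,0.029,-0.03],1]

```text
time: 9.5
tool_pos: [0.5192, -0.0328, 0.072]
tcp_rot: [-2.165, -2.275, 0.001]
wrist_force: [-5.0, 0.8, -1.1]
width: 0.248
```

```bash
python3 look.py b .036 .05
```

```text
top dish (array([ 574.3, -176.7]), array([111.2,  35.7]), np.float64(-0.075), 170)
top dish (array([570.5,  94.1]), array([92.1, 67. ]), np.float64(0.065), 292)
top bar 767 (array([554.8, -31.4]), array([310.6,  98.3]), np.float64(-1.54)) 0.0424871931137046
scene dish (array([568.4,  94. ]), array([91.2, 63.9]), np.float64(0.054), 305)
scene dish (array([573.5,  -1.4]), array([91.8, 63.6]), np.float64(0.042), 321)
scene dish (array([577.3, -78.7]), array([92. , 62.8]), np.float64(0.057), 375)
scene dish (array([ 581.8, -163. ]), array([92., 63.]), np.float64(0.034), 408)
scene bar 1649 (array([553.3, -37. ]), array([317.1,  99.6]), np.float64(-1.538)) 0.04163403408452308
```

View pics/scene_b.png

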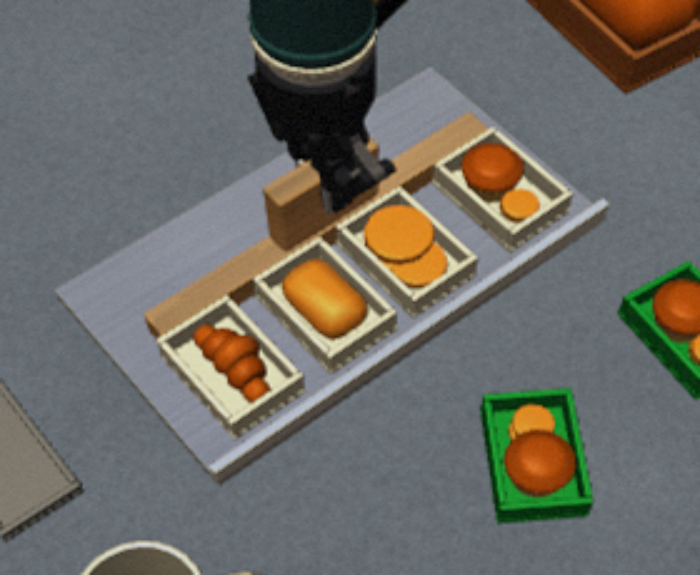

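The picture shows all four dishes flush on the bar, far ends ~12 mm short of the lip (lip from (215,470) to (605,205)). I continue gently.

move_arm:
  deltas:
    - [[0,0,0.001],[0.03,0.001,0],1]
    - [[0,0,0.002],[0.06,0.003,0],1]
    - [[0,0,0.003],[0.08,0.004,0],1]
    - [[0,0,0.003],[0.1,0.005,0],1]
    - [[0,0,0.003],[0.11,0.005,0],1]
    - [[0,0,0.003],[0.11,0.005,0],1]

```text
time: 10.35
tool_pos: [0.5294, -0.0323, 0.072]
tcp_rot: [-2.159, -2.279, 0.003]
wrist_force: [-8.0, -0.1, 1.4]
width: 0.249
```

```bash
cat >> look.py <<'E'
    a=.0475;u=np.array([np.cos(a),np.sin(a)]);lp=np.array([636.,-34.] if n=="scene" else [636.6,-31.4])-4*u
    for c,s,an,k in dishes(n,p,d): print("  lip x %.1f y %.1f ang %.3f"%((c-lp)@u,(c-lp)@np.array([-u[1],u[0]]),an-a))
E
python3 look.py c .036 .05|grep -v dish
```

```text
top bar 786 (array([561.3, -32.2]), array([308.7,  89.5]), np.float64(-1.526)) 0.042658534320289765
  lip x -55.9 y -143.1 ang -0.152
  lip x -47.4 y 130.5 ang -0.012
scene bar 1594 (array([560.1, -36.7]), array([316.7,  87.8]), np.float64(-1.524)) 0.041682908823878664
  lip x -47.2 y 130.8 ang 0.027
  lip x -47.2 y 35.4 ang -0.005
  lip x -46.7 y -41.5 ang -0.004
  lip x -45.9 y -125.6 ang 0.004
```

move_arm:
  deltas:
    - [[0,0,-0.001],[0.01,0,0],1]
    - [[0,0,-0.002],[0.02,0.001,0],1]
    - [[0,0,-0.002],[0.02,0.001,0],1]

```text
time: 10.82
tool_pos: [0.5303, -0.0319, 0.0718]
tcp_rot: [-2.162, -2.273, 0.005]
wrist_force: [-11.1, 0.1, 3.1]
width: 0.247
```

```bash
python3 look.py d .036 .05|grep -v dish
```

```text
top bar 805 (array([560.8, -31. ]), array([306.7,  87.6]), np.float64(-1.536)) 0.04235606615302068
  lip x -55.8 y -143.1 ang -0.145
  lip x -44.7 y 129.5 ang -0.007
scene bar 1588 (array([555.8, -36.3]), array([318.1,  89. ]), np.float64(-1.568)) 0.04151847530206823
  lip x -46.0 y 131.5 ang -0.014
  lip x -45.7 y 35.3 ang 0.006
  lip x -45.6 y -41.6 ang 0.005
  lip x -45.7 y -125.8 ang 0.001
```

move_arm:
  deltas:
    - [[0,0,0],[0.01,0,0],1]
    - [[0,0,0],[0.02,0.001,0],1]
    - [[0,0,0],[0.02,0.001,0],1]
    - [[0,0,0],[0.02,0.001,0],1]

```text
time: 11.42
tool_pos: [0.5305, -0.0319, 0.0713]
tcp_rot: [-2.16, -2.272, 0.009]
wrist_force: [-13.0, -0.0, 5.2]
width: 0.248
```

```bash
python3 look.py e .036 .05|grep -v dish
```

```text
top bar 830 (array([561.7, -31. ]), array([306.4,  87.4]), np.float64(-1.529)) 0.04196541392938881
  lip x -56.1 y -143.1 ang -0.149
  lip x -44.7 y 129.6 ang -0.007
scene bar 1587 (array([560.1, -36.3]), array([316.6,  86.7]), np.float64(-1.53)) 0.04107942591028813
  lip x -45.7 y 131.6 ang -0.013
  lip x -46.5 y 35.2 ang 0.014
  lip x -46.3 y -41.6 ang -0.015
  lip x -45.8 y -125.8 ang 0.001
```

The bar has stalled at 13 N and all four dishes read about −45 mm, so they are seated. I retreat straight back, then lift.

move_arm:
  deltas:
    - [[0,0,0],[-0.03,-0.001,0],1]
    - [[0,0,0],[-0.08,-0.004,0],1]
    - [[0,0,0],[-0.15,-0.007,0],1]
    - [[0,0,0],[-0.25,-0.012,0],1]
    - [[0,0,0],[-0.4,-0.02,0],1]
    - [[0,0,0],[-0.55,-0.026,0],1]
    - [[0,0,0],[-0.7,-0.033,0],1]
    - [[0,0,0],[-0.75,-0.035,0.1],1]
    - [[0,0,0],[-0.75,-0.035,0.4],1]
    - [[0,0,0],[-0.75,-0.035,0.7],1]
    - [[0,0,0],[-0.75,-0.035,0.9],1]
    - [[0,0,0],[-0.75,-0.035,0.9],1]

```text
time: 13.02
tool_pos: [0.4618, -0.036, 0.1651]
tcp_rot: [2.16, 2.274, 0.006]
wrist_force: [-0.0, 0.7, -2.3]
width: 0.248
```

```bash
python3 look.py f .115 .145|grep -v dish
```

```text
top bar 578 (array([462.8, -36.3]), array([308. ,  23.9]), np.float64(-1.518)) 0.1357394443365106
  lip x -27.7 y 35.1 ang -1.527
  lip x -26.1 y -41.6 ang -1.604
  lip x -31.0 y -125.6 ang -1.610
  lip x -44.8 y 131.4 ang -0.009
scene bar 1419 (array([460.6, -39.4]), array([309.9,  27.2]), np.float64(-1.519)) 0.13337933627610118
  lip x -45.5 y 131.5 ang -0.007
  lip x -45.3 y 35.3 ang 0.027
  lip x -45.7 y -41.8 ang -0.007
  lip x -45.4 y -125.6 ang -0.001
```

View pics/scene_f.png

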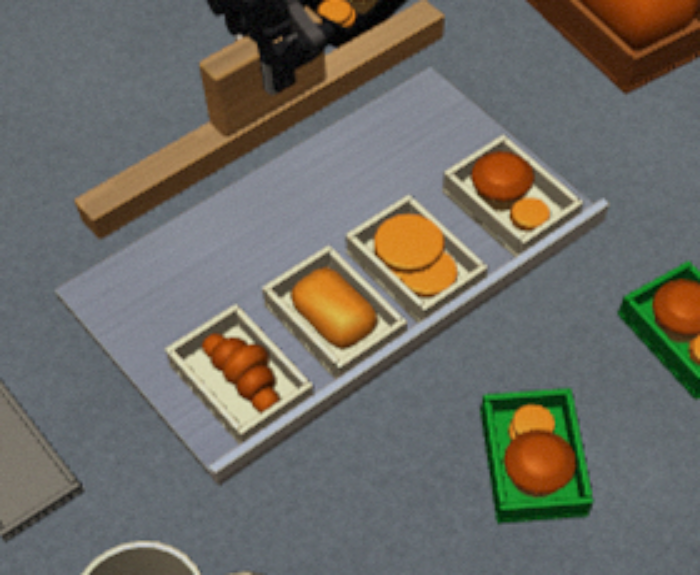

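All four dishes sit against the lip in one row, croissant (240,370) to muffin (512,195), and the bar is held clear above. I carry it back to the tray.

move_arm:
  deltas:
    - [[0,0,-0.1],[-0.1,-0.2,0],1]
    - [[0,0,-0.2],[-0.2,-0.4,0],1]
    - [[0,0,-0.3],[-0.3,-0.6,0],1]
    - [[0,0,-0.4],[-0.36,-0.8,0],1]
    - [[0,0,-0.5],[-0.36,-1,0],1]
    - [[0,0,-0.5],[-0.36,-1,0],1]

```text
time: 13.88
tool_pos: [0.4228, -0.1362, 0.1609]
tcp_rot: [-2.87, -1.274, 0.003]
wrist_force: [0.3, 0.2, -1.5]
width: 0.25
```

move_arm:
  deltas:
    - [[0,0,-0.1],[0,-0.2,0],1]
    - [[0,0,-0.2],[0,-0.4,0],1]
    - [[0,0,-0.3],[0,-0.6,0],1]
    - [[0,0,-0.4],[0,-0.8,0],1]
    - [[0,0,-0.51],[0,-1,0],1]
    - [[0,0,-0.51],[0,-1,0],1]

```text
time: 14.62
tool_pos: [0.4235, -0.2356, 0.1614]
tcp_rot: [-3.14, -0.059, 0.002]
wrist_force: [0.2, -0.3, -1.7]
width: 0.248
```

move_arm:
  deltas:
    - [[0,0,0],[0,-0.3,0],1]
    - [[0,0,0],[0,-0.6,0],1]
    - [[0,0,0],[0,-0.93,0],1]
    - [[0,0,0],[0,-0.93,0],1]
    - [[0,0,0],[0,-0.93,-0.3],1]
    - [[0,0,0],[0,-0.93,-0.5],1]
    - [[0,0,0],[0,-0.93,-0.5],1]
    - [[0,0,0],[0,-0.93,-0.5],1]

```text
time: 15.62
tool_pos: [0.4242, -0.328, 0.1128]
tcp_rot: [-3.141, -0.059, -0.001]
wrist_force: [0.5, 0.5, -1.4]
width: 0.249
```

```bash
cat > bar.py <<'E'
from h import *
import sys
for n in("top","scene"):
    p,d=read_camera(n);X=cloud(n,d);Z=X[...,2]
    hsv=cv2.cvtColor(p,cv2.COLOR_RGB2HSV)
    lo,hi=map(float,sys.argv[1:3])
    reg=(X[...,0]>.22)&(X[...,0]<.63)&(X[...,1]<-.27)&(X[...,1]>-.39)&(d>0)
    m=reg&(hsv[...,0]<22)&(hsv[...,1]>50)&(hsv[...,1]<150)&(Z>lo)&(Z<hi)
    k,l,st,_=cv2.connectedComponentsWithStats(cv2.dilate(m.astype(np.uint8),np.ones((3,3)))); i=1+st[1:,4].argmax();P=X[m]
    A=np.c_[P,np.ones(len(P))]; f=np.linalg.lstsq(A[:,[0,1,3]],P[:,2],rcond=None)[0]
    print(n,m.sum(),rect(P),"z",np.median(P[:,2]),"slopes",f[:2])
    if len(sys.argv)>3: cv2.imwrite(f"pics/{n}_{sys.argv[3]}.png",p[:,:,::-1])
E
python3 bar.py .07 .096
```

```text
top 1283 (array([ 430.8, -326.5]), array([296.7,  25.6]), np.float64(0.035)) z 0.08296865625142964 slopes [ 0.00796259 -0.14996769]
scene 986 (array([ 494.7, -327.8]), array([169.7,  24. ]), np.float64(0.038)) z 0.08358077689557672 slopes [-0.00188851 -0.00134429]
```

move_arm:
  deltas:
    - [[0,0,0],[0.01,-0.02,-0.15],1]
    - [[0,0,0],[0.01,-0.02,-0.3],1]
    - [[0,0,0],[0.01,-0.02,-0.4],1]
    - [[0,0,0],[0.01,-0.02,-0.45],1]
    - [[0,0,0],[0.01,-0.02,-0.48],1]
    - [[0,0,0],[0.01,-0.02,-0.49],1]
    - [[0,0,0],[0.01,-0.02,-0.49],1]
    - [[0,0,0],[0.01,-0.02,-0.49],1]

```text
time: 16.73
tool_pos: [0.425, -0.3309, 0.0637]
tcp_rot: [3.141, 0.056, 0.001]
wrist_force: [0.1, -0.7, -1.5]
width: 0.249
```

move_arm:
  deltas:
    - [[0,0,0],[0,0,-0.01],1]
    - [[0,0,0],[0,0,-0.01],1]
    - [[0,0,0],[0,0,-0.01],1]

```text
time: 17.1
tool_pos: [0.425, -0.331, 0.0633]
tcp_rot: [3.141, 0.056, 0.001]
wrist_force: [-1.5, 1.8, 5.2]
width: 0.248
```

Contact with the tray floor reads +5 N, so I release and rise.

move_arm:
  deltas:
    - [[0,0,0],[0,0,0],0.4]
    - [[0,0,0],[0,0,0],0]
    - [[0,0,0],[0,0,0],-0.5]
    - [[0,0,0],[0,0,0],-1]
    - [[0,0,0],[0,0,0],-1]
    - [[0,0,0],[0,0,0],-1]
    - [[0,0,0],[0,0,0],-1]
    - [[0,0,0],[0,0,0.2],-1]
    - [[0,0,0],[0,0,0.5],-1]
    - [[0,0,0],[0,0,1],-1]
    - [[0,0,0],[0,0,1],-1]

```text
time: 18.48
tool_pos: [0.4276, -0.3331, 0.1675]
tcp_rot: [3.135, 0.056, 0.012]
wrist_force: [0.2, 0.0, -0.2]
width: 1.003
```

move_arm:
  deltas:
    - [[0,0,0],[-0.4,-0.5,0.5],-1]
    - [[0,0,0],[-0.8,-1,0.5],-1]
    - [[0,0,0],[-1,-1,0.5],-1]
    - [[0,0,0],[-1,-1,0.5],-1]

```text
time: 18.98
tool_pos: [0.3228, -0.4314, 0.2116]
tcp_rot: [-3.141, -0.051, 0.001]
wrist_force: [0.2, -0.1, 0.1]
width: 1.001
```

move_arm:
  deltas:
    - [[0,0,0],[0,-0.5,0],-1]
    - [[0,0,0],[0,-1,0],-1]
    - [[0,0,0],[0,-1,0],-1]
    - [[0,0,0],[0,-1,0],-1]

```text
time: 19.48
tool_pos: [0.3251, -0.5294, 0.2109]
tcp_rot: [-3.138, -0.057, 0.001]
wrist_force: [0.0, 0.1, 1.3]
width: 0.997
```

```bash
python3 bar.py .028 .045 end; python3 look.py g .1 .12|grep lip
```

```text
top 1271 (array([ 424.9, -329.9]), array([307.1,  26.1]), np.float64(0.033)) z 0.03375111400537287 slopes [0.00039649 0.00023402]
scene 1241 (array([ 423.7, -333.2]), array([310.6,  24. ]), np.float64(0.038)) z 0.03350637625831924 slopes [-0.00037144  0.00681377]
  lip x -44.7 y 35.9 ang -0.019
  lip x -45.0 y -41.6 ang 0.011
  lip x -44.8 y -125.7 ang -0.011
  lip x -45.0 y 131.6 ang -0.015
  lip x -45.3 y -134.1 ang 0.024
  lip x -45.8 y 131.4 ang -0.001
  lip x -46.0 y 35.5 ang 0.011
  lip x -45.3 y -41.7 ang 0.001
  lip x -45.4 y -125.8 ang 0.003
```

View pics/top_end.png

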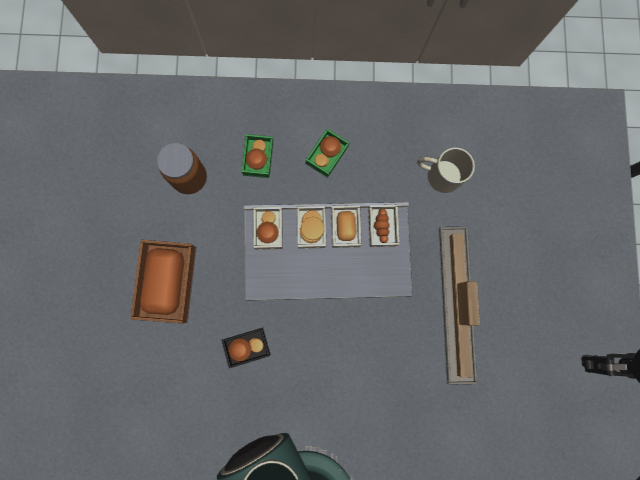

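The top view shows the four dishes in a row on the lip at (268,228), (312,227), (346,226) and (384,226). The bar is upright in its tray at (460,303), and the bystanders are unmoved. I hand in.

```bash
python3 -c "
from workcell import order; print(order.finish_job())"
```

```text
the job is handed in; nothing more can be done
None
```

The job is done and handed in at about 19.5 s of the 64 s allowed; the hand-in gives no verdict.

I lifted the straightedge from its tray, set it down behind the dishes and pushed all four to the lip. The push stopped by itself at about 13 N. I then returned the straightedge to its tray, let go and moved the arm clear.

Last checks, from both cameras:
- **Dishes:** their centres read 44.7–46.0 mm from the lip (45 is ideal, 38–51 allowed). Angles were within 0.02 rad and positions along the lip ran from −126 to +132 mm.
- **Straightedge:** it stands flat on the tray floor at its starting height, with its centre within about 3 mm of the tray's.
- **Bystanders:** the basket, jar and mug look unmoved; I compared pictures but did not measure them.
- **Disagreements:** the two cameras differ by about 3 mm in y. In the last look one camera also reported a fifth shape inside the croissant dish's outline (y about −134 mm). I took it as a stray patch in the mask and did not look into it.

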